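# Tighten a bearing lock ring with a two-pin spanner

### The arm

A 6-joint arm with a two-finger parallel gripper is mounted at the origin on the work surface. World frame = base frame: x ahead of the robot, y to its left, z up, the work surface at z = 0. Lengths are in m, angles in degrees, forces in N, time in s.
With the tool pointing down it reaches from about 0.3 to 0.75 m from the base axis. Payload 8.5 kg.
Tool frame: the origin (TCP) lies on the centre line of the jaws, within the pads' length; the fingertips stand 14 mm ahead of it and the grasp point (between the pads) lies 5 mm behind it; z points along the fingers, x is the direction in which the jaws open and shut, and the axes are right-handed (so a half turn about z gives the same grasp; the last joint's range is limited). The gripper opens to 85 mm and grips with 20 to 120 N. Pads are 22 mm wide; open, the fingers measure 114 mm over their backs; the gripper's body (76 mm by 85 mm) begins 54 mm behind the grasp point. The pads swing forward as they close: fully open they stand 13 mm farther back than shut.
Start: joints at [-84.758, 21.807, 74.336, -0, 83.858, -12.336], TCP at [0.166, -0.524, 0.245] pointing down, gripper open.
Joint ranges: [-178.18, 178.18], [-50.72, 133.34], [12.68, 142.11], [-81.47, 261.47], [9.98, 163.14], [-165.26, 165.26]. Speed limits (degrees/s): [136.94, 136.94, 180, 180, 180, 180].

### API

Orientations are given as a 3x3 rotation matrix whose columns are the frame's x, y, z axes.
In Python, from rig import * gives the robot as it stands.
- The arm moves only by the shell command python3 -m crank 'ROWS' [FORCE]. ROWS is JSON, one flat list of numbers, 7 for each row, row after row: the turn, a rotation vector about the world's x, y, z in rad, then the shift along the world's x, y, z in m, then the opening in per cent of the stroke, from 0 (shut) to 100 (fully open). A call has 1 to 20 rows; each row shifts and turns the commanded pose from where the row before left it; what a row does not reach is not made up. A row lasts 1/10 s, in which the tool goes at most 50 mm and 8.59 degrees, less where a joint would pass 70% of its speed; a pose out of reach is approached as far as the arm can. A call is refused whole if a number of a shift passes 0.05 or a number of a turn 0.15, either way. A call with a gripper value outside its range is refused whole. The fingers move at their own pace and stop on an object; FORCE is the grip in N (left out, the last holds). Time passes only in rows, so rows that do not move let the fingers close. It gives the time, the measured TCP pose, the force and the opening at its end, in the units of the state.
- observe(): the state, without advancing time (a new reading comes with each control period).
- get_image(name): name is "scene" or "top" or "wrist"; returns a dict with "frame" (480x640x3 uint8, red, green, blue), "fov_y" (degrees; the focal length in pixels is half the picture's height over the tangent of half this angle, whatever the lens; pixels are square), "cx", "cy" (the principal point, pixels), "world_to_cam" (4x4, takes a point from world to camera coordinates). Camera axes: x right, y up, looking along -z (the intrinsics and any distortion apply to the point x, -y, -z); pixel columns grow to the right and rows downward; lengths in m; the calibration is good to about 2 mm. A picture is of the moment at which its call begins. There is no depth.
- close_job(): hands the job in, once; it reports no verdict.
The state is a dict: "time_s": time; "q": joint angles; "qvel": joint speeds; "joint_efforts": joint torques, N m; "position": TCP position; "tool_rot": TCP orientation; "ft_force": force on the tool from outside, world axes, zero at the start; "wrist_torque": the same for the moment, N m; "grip_width": finger opening in m.
Only numpy, scipy, OpenCV 4.12 (cv2) and the standard library are available. Lean on these libraries where they do the work, as an engineer would, in place of code of your own. Each camera call takes 0.05 s, during which the arm holds its last target. There are 200 camera calls.

### The job

Take the two-pin spanner from its black stand, push both pins fully into the two holes of the steel lock ring on the grey bearing housing before turning it, then turn the ring clockwise (seen from above) until it comes up against its stop, gently and without forcing it. Then lift the spanner out and put it back fully down in its stand, and leave the other things on the bench alone.

Things in the scene. Friction and masses are not known exactly. Their poses are not given: they have to be found in the camera images.
- spanner: Two-pin face spanner, 0.22 kg, upright in its stand at the start. Origin: centre of the underside (shoulder) of its steel crossbar, z up. Crossbar 16 mm along x, 76 along y, z 0 to 12. On its middle a flat yellow grip, 16 mm thick along x, 30 wide along y, z 12 to 58 mm: pinch it across the 16 mm from above. Two pins, 8 mm diameter, reach down to z = -10 at y = +26 and -26. Same after a half turn.
- pin_a (a point): Centre of the tip of one spanner pin: x 0, y +26, z -10 mm in the spanner's frame. The pin is 8 mm in diameter, narrowed to 6.4 mm over its last 2 mm.
- pin_b (a point): Centre of the tip of the other spanner pin: x 0, y -26, z -10 mm in the spanner's frame.
- housing: Grey bearing housing fixed to the bench: base 130 mm along x, 110 along y, 14 high, round body above, steel lock ring of 80 mm diameter on top. Origin: centre of its underside, z up. More than 40 N between spanner and housing or ring (all contacts added up) bruises them: probe and seat slowly with a few newtons, stop turning when the stop is felt, and keep the hand off them.
- ring_centre (a point): Centre of the lock ring's flat top face, on its vertical turning axis, 64 mm above the bench; axes as the housing's, not turning with the ring. Two dark holes in the face, 13 mm radially by 12 mm, 14 deep, lie opposite each other 26 mm from the centre. Their line is the housing's y axis turned clockwise by joint ring plus an unmeasured angle (see joint ring): find them by feel or sight.
- ring (a joint): Angle of the lock ring on its cartridge, rad; grows clockwise seen from above. Starts between 0 and 0.4, hard stop at 1.2 (the ring's lug meets the red post). About 0.2 N m of friction; stays where left. The cartridge itself is clamped in the housing at an unmeasured angle of -0.28 to +0.28 rad, new each time and constant during the work, so the holes' direction is only known that well.
- stand: Black plastic spanner stand fixed to the bench: 70 mm along x, 100 along y, 28 high. Origin: centre of its underside, z up. Two square holes of 14 mm, 18 deep, in its top at y = +26 and -26 mm; the spanner stands with its pins in them and its crossbar resting on the top.
- stand_top (a point): Centre of the stand's top face, midway between its two holes, 28 mm above the bench; the spanner's origin rests here when it is fully down, its y axis along the stand's y axis, either way round.
- screw_box: Bystander: open cardboard box of screws, 85 by 65 by 45 mm, loose; origin under its centre
- grommets: Bystander: stack of black rubber grommets, 44 mm diameter, 25 mm high, loose; origin under its centre
- blank_plates: Bystander: two thin metal blanks, 100 by 60 by 7 mm in all, loose; origin under their centre
- pliers: Bystander: pliers with yellow handles, about 215 by 80 by 16 mm, lying loose; origin at the pivot on the bench, handles towards its -x
- oil_bottle: Bystander: white oil bottle with red cap, 56 mm diameter, 130 mm high, loose; origin under its centre
- spare_race: Bystander: steel bearing race, 52 mm diameter, 14 mm high, loose; origin under its centre
Things that resemble listed ones, but are neither listed nor needed, are in the scene too. What is shaped like the spanner but blue or brown is not meant. Leave any blue look-alike of the housing alone.

How it is judged:
By the outcome, as a careful person would: the job done as asked, in the order asked, and still so for the second after the job is handed in, with the robot touching nothing.
It also fails if it takes over 72 s, if anything falls off the work surface, if the arm or the gripper's body presses on something with over 40 N, if the wrist force passes 120 N, or if a joint passes its speed limit or range.

## Working session

There is one attempt and no reset: what is moved stays moved. The work goes in short steps, Python scripts to look and compute and a shell command to move; the robot and the scene stay as the last step left them, time stands still between calls to the robot, and variables do not carry over. Pictures are saved under pics/ and viewed, about 8 in all and at most 12, crops included, and the job is handed in when it is done.

```bash
mkdir -p pics; ls
python3 - <<'E'
from rig import *
import cv2,json,pickle
s=observe();print(s)
for n in["scene","top"]:
    d=get_image(n);cv2.imwrite(f"pics/{n}0.png",d["frame"][:,:,::-1]);pickle.dump(d,open(f"{n}0.pkl","wb"))
    print(n,d["fov_y"],d["cx"],d["cy"],d["world_to_cam"],[k for k in d])
E
```

```text
pics
{'time_s': 0.0, 'q': array([-8.47579794e+01,  2.18423122e+01,  7.43843474e+01,  2.20293906e-03,
        8.38597982e+01, -1.23345747e+01]), 'qvel': array([ 0.0277992 ,  0.04838056,  0.0091389 ,  0.06032643, -0.0604354 ,
       -0.12405195]), 'joint_efforts': array([ 1.59162038e-03, -4.48457623e+01, -2.31277478e+01, -9.15543251e-05,
        4.75447567e-03,  2.42672357e-06]), 'position': array([ 0.16608169, -0.52403936,  0.24470178]), 'tool_rot': array([[ 3.01976477e-01, -9.53315372e-01, -9.97960728e-05],
       [-9.53314250e-01, -3.01976279e-01,  1.50615408e-03],
       [-1.46597588e-03, -3.59686083e-04, -9.99998861e-01]]), 'ft_force': array([-1.20053528, -0.41848638, -0.65691361]), 'wrist_torque': array([ 0.0197904 , -0.01859816, -0.03414626]), 'grip_width': 0.08546450517929469}
scene 49.4457100614434 324.9312393487288 238.75321622112205 [[ 0.27297618  0.96201862 -0.00204333 -0.12635516]
 [-0.74370631  0.21237564  0.63387499  0.36230715]
 [ 0.6102335  -0.17151314  0.77343282 -1.55477338]
 [ 0.          0.          0.          1.        ]] ['frame', 'fov_y', 'cx', 'cy', 'world_to_cam']
top 45.14755526224518 321.04296459659776 245.2583970913802 [[ 1.07230266e-02 -9.99942368e-01 -5.27294046e-04 -2.22758812e-02]
 [ 9.88191487e-01  1.05164061e-02  1.52862649e-01 -5.30127264e-01]
 [-1.52848294e-01 -2.16021774e-03  9.88247303e-01 -1.29523136e+00]
 [ 0.00000000e+00  0.00000000e+00  0.00000000e+00  1.00000000e+00]] ['frame', 'fov_y', 'cx', 'cy', 'world_to_cam']
```

View pics/top0.png

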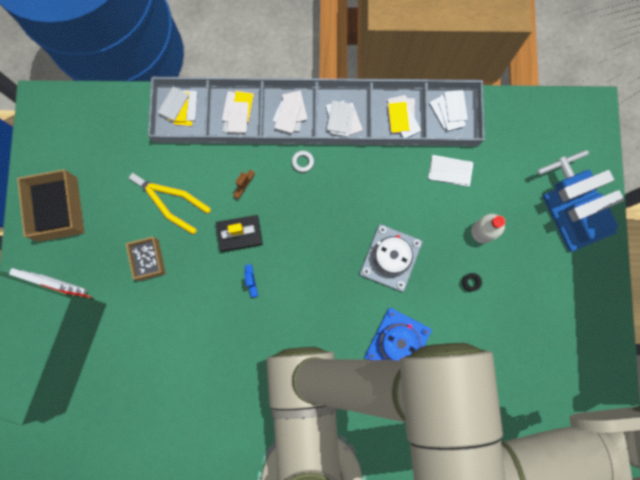

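View pics/scene0.png

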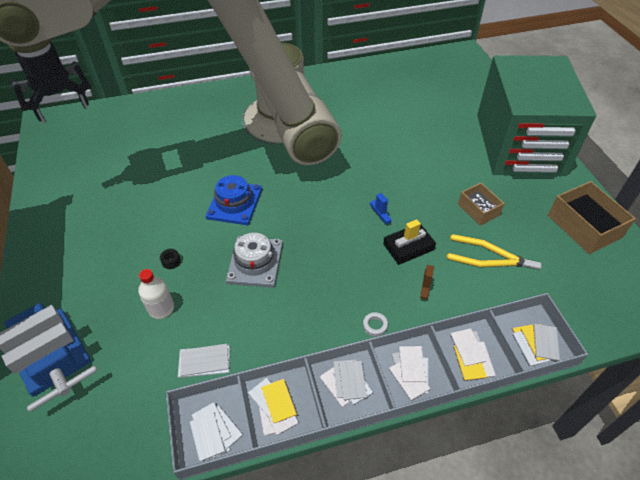

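Top view shows these candidates. Spanner: yellow grip in the black stand (238,230) is the one wanted; the blue (250,281) and brown (243,184) ones are look-alikes. Housing: the grey one with a steel ring (392,257) is wanted; the blue one (400,340) is a decoy.

```bash
cat > h.py <<'E'
import numpy as np,cv2,pickle
from rig import *
def f(d): return 240/np.tan(np.radians(d["fov_y"]/2))
def ray(d,p,z):
    T=d["world_to_cam"];R=T[:3,:3];c=-R.T@T[:3,3]
    v=R.T@np.array([(p[0]-d["cx"])/f(d),-(p[1]-d["cy"])/f(d),-1]); return c+v*(z-c[2])/v[2]
def proj(d,P):
    q=d["world_to_cam"]@np.append(P,1); return np.array([d["cx"]+f(d)*q[0]/-q[2],d["cy"]-f(d)*q[1]/-q[2]])
def snap(n,tag):
    d=get_image(n);pickle.dump(d,open(tag+".pkl","wb"));return d
def big(mask,k=None):
    cs,_=cv2.findContours(mask.astype(np.uint8),cv2.RETR_EXTERNAL,cv2.CHAIN_APPROX_NONE)
    return max(cs,key=cv2.contourArea)
E
python3 - <<'E'
from h import *
for n in["top","scene"]:
    d=pickle.load(open(n+"0.pkl","rb"));h=cv2.cvtColor(d["frame"],cv2.COLOR_RGB2HSV)
    x0,y0=(210,205) if n=="top" else (375,210)
    c=h[y0:y0+55,x0:x0+65];m=(c[...,0]>20)&(c[...,0]<32)&(c[...,1]>150)&(c[...,2]>120)
    b=big(m);M=cv2.moments(b);p=np.array([M["m10"],M["m01"]])/M["m00"]+[x0,y0];print(n,"grip",p,cv2.contourArea(b),ray(d,p,.08))
    b=big(c[...,2]<60);r=cv2.minAreaRect(b);bp=cv2.boxPoints(r)+[x0,y0];print("stand",r,[ray(d,q,.028).round(4) for q in bp])
    if n=="top":
        for p in[(392,257),(394,255)]:print("hous",ray(d,p,0.014),ray(d,p,.064))
        for p in [(421,242),(402,290),(361,276),(381,226)]:print(ray(d,p,0.014))
    cv2.imwrite(f"pics/c_{n}.png",np.hstack([cv2.resize(d["frame"][b0:b0+90,a0:a0+90,::-1],(400,400),interpolation=cv2.INTER_CUBIC) for a0,b0 in ([(195,185),(348,213)] if n=="top" else [(365,195),(210,215)])]))
E
```

```text
top grip [235.01158301 228.37451737] 129.5 [0.56073606 0.1777705  0.08      ]
stand ((30.30000114440918, 40.39999771118164), (4.829906463623047, 39.62312316894531), 79.69515228271484) [array([0.5267, 0.2185, 0.028 ]), array([0.5445, 0.1279, 0.028 ]), array([0.5332, 0.1256, 0.028 ]), array([0.5155, 0.2161, 0.028 ])]
hous [ 0.50828887 -0.18384042  0.014     ] [ 0.50152747 -0.17774025  0.064     ]
hous [ 0.51309027 -0.18858765  0.014     ] [ 0.50615065 -0.18231126  0.064     ]
[ 0.54477635 -0.25264435  0.014     ]
[ 0.43086898 -0.20654053  0.014     ]
[ 0.46262943 -0.11089538  0.014     ]
[ 0.58223099 -0.15833713  0.014     ]
scene grip [411.59375    229.12586806] 192.0 [0.57502782 0.17077314 0.08      ]
stand ((34.17455291748047, 33.218936920166016), (30.692312240600586, 47.846160888671875), 67.38013458251953) [array([0.5422, 0.1146, 0.028 ]), array([0.5172, 0.2366, 0.028 ]), array([0.6056, 0.2288, 0.028 ]), array([0.6271, 0.1122, 0.028 ])]
```

View pics/c_top.png

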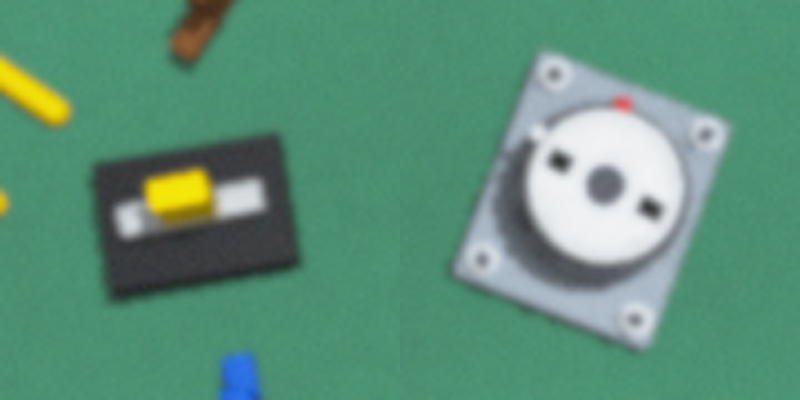

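The crop confirms the choice: a yellow grip on a steel bar in the black stand (left panel), and the grey housing with a steel ring (right panel). The holes are at about (560,160) and (652,208), the lug at (537,132) and the red post at (622,102). Next I pass over the housing for a wrist picture.

```bash
python3 -m crank '[0,0,0.12,0.023,0.028,0,100,0,0,0.12,0.023,0.028,0,100,0,0,0.12,0.023,0.028,0,100,0,0,0.12,0.023,0.028,0,100,0,0,0.12,0.023,0.028,0,100,0,0,0.12,0.023,0.028,0,100,0,0,0.12,0.023,0.028,0,100,0,0,0.12,0.023,0.028,0,100,0,0,0.12,0.023,0.028,0,100,0,0,0.12,0.023,0.028,0,60,0,0,0.12,0.023,0.028,0,45,0,0,0.12,0.023,0.028,0,45,0,0,0,0,0,0,45,0,0,0,0,0,0,45,0,0,0,0,0,0,45]'
python3 - <<'E'
from h import *
d=snap("wrist","w1");cv2.imwrite("pics/w1.png",d["frame"][:,:,::-1])
print(d["fov_y"],d["cx"],d["cy"]);T=d["world_to_cam"];print(-T[:3,:3].T@T[:3,3],T[2,:3])
print(proj(d,[.503,-.178,.064]),proj(d,[.545,.172,.028]))
E
```

```text
time_s: 1.6
position: [0.4417, -0.1888, 0.2452]
tool_rot: [[0.985, 0.173, -0.0], [0.173, -0.985, 0.0], [-0.0, -0.0, -1.0]]
ft_force: [-0.2, -0.4, -0.7]
grip_width: 0.0385
65.3360527663076 315.5424052482631 242.3438762380946
[ 0.42842479 -0.10926988  0.37483945] [-0.05360955  0.30658016  0.95033395]
[387.51503358 218.75831959] [ 560.38066596 -285.6945751 ]
```

View pics/w1.png

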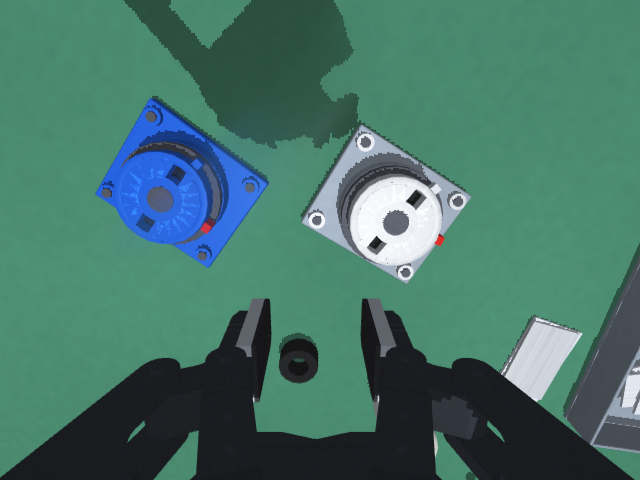

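The wrist view shows the grey ring's centre hub at (396,223), its holes at (416,199) and (376,244), and the post at (440,240). I'll measure these and move over to the stand.

```bash
python3 -m crank '[0,0,0,0.008,0.034,0,45,0,0,0,0.008,0.034,0,45,0,0,0,0.008,0.034,0,45,0,0,0,0.008,0.034,0,45,0,0,0,0.008,0.034,0,45,0,0,0,0.008,0.034,0,45,0,0,0,0.008,0.034,0,45,0,0,0,0.008,0.034,0,45,0,0,0,0.008,0.034,0,45,0,0,0,0.008,0.034,0,45,0,0,0,0,0,0,45,0,0,0,0,0,0,45]'
python3 - <<'E'
from h import *
d=pickle.load(open("w1.pkl","rb"));g=cv2.cvtColor(d["frame"],cv2.COLOR_RGB2GRAY)
x0,y0=350,175
c=g[y0:y0+100,x0:x0+100];n,l,st,ce=cv2.connectedComponentsWithStats((c<120).astype(np.uint8))
for i in range(1,n):
    if st[i,4]>30:print(st[i],ce[i]+[x0,y0],ray(d,ce[i]+[x0,y0],.064).round(4))
b=big(c>170);e=cv2.fitEllipse(cv2.convexHull(b));print(e,ray(d,np.array(e[0])+[x0,y0],.064))
d=snap("wrist","w2");cv2.imwrite("pics/w2.png",d["frame"][:,:,::-1])
print(proj(d,[.545,.172,.028]))
E
```

```text
time_s: 2.85
position: [0.5222, 0.1512, 0.2451]
tool_rot: [[0.985, 0.175, -0.0], [0.175, -0.985, -0.0], [-0.0, 0.0, -1.0]]
ft_force: [-0.5, -0.5, 0.5]
grip_width: 0.0385
[  0   0  85  41 733] [375.2005457  183.81309686] [ 0.486  -0.1506  0.064 ]
[90  0 10  7 40] [445.85 176.95] [ 0.5423 -0.135   0.064 ]
[ 56  15  20  19 200] [415.92  198.735] [ 0.5225 -0.1569  0.064 ]
[86 19  7 22 43] [439.3255814  201.60465116] [ 0.5426 -0.1559  0.064 ]
[ 33  35  26  25 478] [395.76150628 222.31380753] [ 0.5107 -0.1798  0.064 ]
[ 72  53  28  47 490] [439.68163265 251.87142857] [ 0.5552 -0.1994  0.064 ]
[  0  57  40  43 580] [361.85689655 263.40689655] [ 0.49   -0.2219  0.064 ]
[ 18  61  18  18 176] [376.14204545 245.01136364] [ 0.4987 -0.2028  0.064 ]
[51 93  9  7 50] [405.32 271.38] [ 0.53   -0.2227  0.064 ]
((52.44120788574219, 45.49092483520508), (96.32908630371094, 110.37308502197266), 45.656192779541016) [ 0.51596146 -0.1772881   0.064     ]
[342.83586278 191.9032142 ]
```

View pics/w2.png

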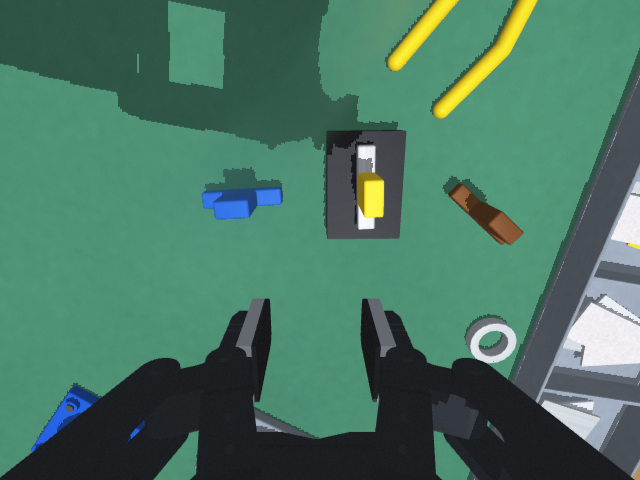

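The stand's top spans x 328–406, y 130–238 and the crossbar is at about (366,187). The yellow grip's top face is at about (372,195). Both look-alikes are clear of it.

Run:
```python
from h import *
d=pickle.load(open("w2.pkl","rb"));F=d["frame"];h=cv2.cvtColor(F,cv2.COLOR_RGB2HSV)
y0,x0=120,300;c=h[y0:260,x0:430]
m=(c[...,0]>20)&(c[...,0]<32)&(c[...,1]>150)
print("yellow V",[int(v) for v in np.percentile(c[...,2][m],[5,30,50,70,95])])
def rep(nm,m,z):
    b=big(m);r=cv2.minAreaRect(b);bp=np.array([ray(d,q,z) for q in cv2.boxPoints(r)+[x0,y0]])
    e=bp[1]-bp[0];f_=bp[2]-bp[1];l=e if np.linalg.norm(e)>np.linalg.norm(f_) else f_
    l=l*np.sign(l[1]);print(nm,bp.mean(0).round(4),np.linalg.norm(e).round(4),np.linalg.norm(f_).round(4),"yaw",np.degrees(np.arctan2(-l[0],l[1])).round(2))
rep("griptop",m&(c[...,2]>230),.086)
rep("gripall",m,.086)
rep("bar",(c[...,1]<60)&(c[...,2]>140),.040)
rep("stand",(c[...,2]<110)&(c[...,1]<60)|((c[...,1]<60)&(c[...,2]>140))|m,.028)
```

```text
yellow V [129, 151, 253, 254, 254]
griptop [0.564  0.1808 0.086 ] 0.0139 0.0278 yaw 13.2
gripall [0.5607 0.1829 0.086 ] 0.0191 0.0347 yaw 13.2
bar [0.5584 0.2065 0.04  ] 0.0147 0.0232 yaw 12.82
stand [0.5652 0.1808 0.028 ] 0.1005 0.0692 yaw 10.53
```

```bash
python3 -m crank '[0,0,0.015,0.014,0.010,-0.02,45,0,0,0.015,0.014,0.010,-0.02,45,0,0,0,0.014,0.0096,-0.02,45,0,0,0,0,0,-0.03,45,0,0,0,0,0,-0.03,45,0,0,0,0,0,-0.025,45,0,0,0,0,0,-0.02,45,0,0,0,0,0,-0.016,45,0,0,0,0,0,0,45,0,0,0,0,0,0,45]' 40
python3 - <<'E'
from h import *
d=snap("wrist","w3");cv2.imwrite("pics/w3.png",d["frame"][150:,120:520,::-1]);print(observe()["position"])
E
```

```text
time_s: 3.9
position: [0.5645, 0.1802, 0.0649]
tool_rot: [[0.979, 0.203, 0.0], [0.203, -0.979, -0.0], [0.0, 0.0, -1.0]]
ft_force: [0.8, -0.4, 0.6]
grip_width: 0.0383
[0.56470275 0.18049342 0.0653729 ]
```

View pics/w3.png

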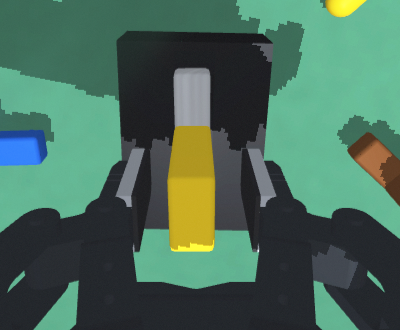

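The grip sits centred between the pads, at about (190,190) in the crop, and the fingertips are clear of the bar. I'll close on it and lift slightly.

```bash
python3 -m crank '[0,0,0,0,0,-0.002,0,0,0,0,0,0,0,0,0,0,0,0,0,0,0,0,0,0,0,0,0,0,0,0,0,0,0,0,0,0,0,0,0,0,0,0]' 60; python3 -m crank '[0,0,0,0,0,0.01,0,0,0,0,0,0,0.01,0,0,0,0,0,0,0.02,0,0,0,0,0,0,0.03,0,0,0,0,0,0,0.03,0,0,0,0,0,0,0,0,0,0,0,0,0,0,0]'
python3 - <<'E'
from h import *
s=observe();print(s)
E
```

```text
time_s: 4.55
position: [0.5643, 0.1811, 0.0629]
tool_rot: [[0.979, 0.205, 0.001], [0.205, -0.979, -0.0], [0.001, 0.0, -1.0]]
ft_force: [-1.1, -3.0, 5.5]
grip_width: 0.0158
time_s: 5.25
position: [0.5639, 0.1814, 0.1625]
tool_rot: [[0.979, 0.205, 0.001], [0.205, -0.979, 0.0], [0.001, -0.0, -1.0]]
ft_force: [-0.5, -0.6, -2.5]
grip_width: 0.0158
{'time_s': 5.25, 'q': array([ 6.39195857e+00,  2.99149559e+01,  7.49595859e+01,  7.52189726e-03,
        7.50955161e+01, -5.42308116e+00]), 'qvel': array([ 0.10499115,  1.67570752,  1.80524436,  0.02086361, -0.35705544,
       -0.06759235]), 'joint_efforts': array([ 6.53653848e-02, -5.42970800e+01, -2.34926784e+01,  2.72976562e-03,
        3.93096416e-02, -7.76547995e-05]), 'position': array([0.56389701, 0.18143713, 0.16254034]), 'tool_rot': array([[ 9.78820448e-01,  2.04719991e-01,  5.05217341e-04],
       [ 2.04719922e-01, -9.78820576e-01,  1.84256009e-04],
       [ 5.32238017e-04, -7.69254943e-05, -9.99999855e-01]]), 'ft_force': array([-0.51276763, -0.63349881, -2.53644823]), 'wrist_torque': array([-0.00837831, -0.00328102,  0.00325702]), 'grip_width': 0.015803920426702558}
```

```bash
python3 -m crank '[0,0,-0.0685,-0.0053,-0.0361,0,0,0,0,-0.0685,-0.0053,-0.0361,0,0,0,0,-0.0685,-0.0053,-0.0361,0,0,0,0,-0.0685,-0.0053,-0.0361,0,0,0,0,-0.0685,-0.0053,-0.0361,0,0,0,0,-0.0685,-0.0053,-0.0361,0,0,0,0,-0.0685,-0.0053,-0.0361,0,0,0,0,-0.0685,-0.0053,-0.0361,0,0,0,0,-0.0685,-0.0053,-0.0361,0,0,0,0,-0.0685,-0.0053,-0.0361,0,0,0,0,0,0,0,0,0,0,0,0,0,0,0,0]'
python3 - <<'E'
from h import *
s=observe();print(s["position"],s["tool_rot"],s["ft_force"])
d=snap("wrist","w4");cv2.imwrite("pics/w4.png",cv2.resize(d["frame"][60:460,180:480,::-1],(600,800))[:600])
R,t=s["tool_rot"],s["position"]
sp=lambda x,y,z:t+R@[x,-y,0.0349-z]
for P in[(8,38,12),(-8,38,12),(8,38,0),(0,26,-10),(0,0,58)]:print(P,proj(d,sp(*np.array(P)/1e3)).round(1))
E
```

```text
time_s: 6.45
position: [0.5104, -0.1797, 0.161]
tool_rot: [[0.887, -0.462, -0.002], [-0.462, -0.887, 0.002], [-0.003, -0.001, -1.0]]
ft_force: [0.7, -0.3, -1.4]
grip_width: 0.0157
[ 0.51043668 -0.17974681  0.16099806] [[ 8.86994172e-01 -4.61774896e-01 -2.29888300e-03]
 [-4.61771603e-01 -8.86996971e-01  1.83286121e-03]
 [-2.88547156e-03 -5.64178318e-04 -9.99995678e-01]] [ 0.66431504 -0.25861478 -1.35440942]
(8, 38, 12) [334.3 226.6]
(-8, 38, 12) [296.5 226.6]
(8, 38, 0) [333.  219.4]
(0, 26, -10) [315.4 238. ]
(0, 0, 58) [315.6 371.9]
```

View pics/w4.png

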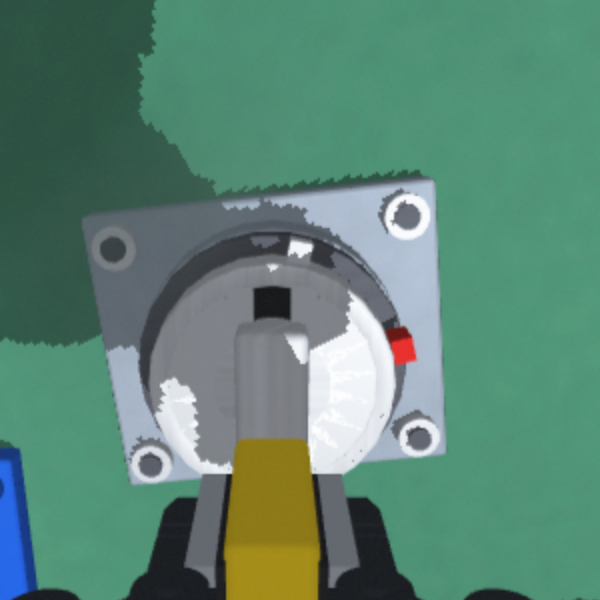

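The bar end (rows 219 to 228 in the full image) is within 1 mm of the prediction, so the spanner is centred in the hand. The visible hole at (316, 204+) lines up with the bar. Now I check the radial fit.

Run:
```python
from h import *
d=pickle.load(open("w4.pkl","rb"));u=np.array([.4618,.8870]);v=np.array([.887,-.4618])
for c in[(.5104,-.1797),(.5106,-.1799)]:
    for r,s in[(.0325,-.006),(.0325,.006)]:print(c,proj(d,np.append(np.array(c)+r*u+s*v,.064)).round(1))
g=cv2.cvtColor(d["frame"],cv2.COLOR_RGB2GRAY)
print("col",g[198:222,316]);print("row",g[211,300:334])
```

```text
(0.5104, -0.1797) [306.  202.6]
(0.5104, -0.1797) [325.5 202.6]
(0.5106, -0.1799) [306.5 202.8]
(0.5106, -0.1799) [325.9 202.7]
col [135 133 132 128 113  45  26  25  28  24  26  28  29  28  26  26  28  27
  23  27  52 109 109 110]
row [131 131 129 130 131 130 109  35  25  27  26  25  23  25  26  27  28  27
  25  27  27  27  28  27  26  88 128 130 130 130 129 130 130 130]
```

The fit is within 0.3 mm. Descending to just above the face, then slowly into the holes.

```bash
python3 -m crank '[0,0,0,0,0,-0.015,0,0,0,0,0,0,-0.015,0,0,0,0,0,0,-0.012,0,0,0,0,0,0,-0.005,0,0,0,0,0,0,-0.002,0,0,0,0,0,0,-0.002,0,0,0,0,0,0,-0.002,0,0,0,0,0,0,-0.001,0,0,0,0,0,0,-0.001,0,0,0,0,0,0,0,0]'
```

```text
time_s: 7.5
position: [0.5111, -0.1797, 0.1073]
tool_rot: [[0.887, -0.461, 0.0], [-0.461, -0.887, -0.0], [0.0, 0.0, -1.0]]
ft_force: [-0.1, -0.5, -2.8]
grip_width: 0.0153
```

```bash
python3 -m crank '[0,0,0,0,0,-0.001,0,0,0,0,0,0,-0.001,0,0,0,0,0,0,-0.001,0,0,0,0,0,0,0,0]'
```

```text
time_s: 7.9
position: [0.511, -0.1797, 0.1042]
tool_rot: [[0.887, -0.461, -0.0], [-0.461, -0.887, 0.0], [-0.0, -0.0, -1.0]]
ft_force: [-0.5, 0.7, -1.6]
grip_width: 0.0156
```

No force well below the face height, so the pins are in the holes. Seating the rest.

```bash
python3 -m crank '[0,0,0,0,0,-0.001,0,0,0,0,0,0,-0.001,0,0,0,0,0,0,-0.001,0,0,0,0,0,0,-0.001,0,0,0,0,0,0,-0.0005,0,0,0,0,0,0,0,0]'
```

```text
time_s: 8.5
position: [0.5111, -0.1797, 0.0998]
tool_rot: [[0.887, -0.461, -0.0], [-0.461, -0.887, 0.0], [-0.0, 0.0, -1.0]]
ft_force: [-0.0, 0.4, -2.4]
grip_width: 0.0154
```

```bash
python3 -m crank '[0,0,0,0,0,-0.0005,0,0,0,0,0,0,0,0]'
```

```text
time_s: 8.7
position: [0.5111, -0.1797, 0.0993]
tool_rot: [[0.887, -0.461, -0.0], [-0.461, -0.887, 0.0], [-0.0, -0.0, -1.0]]
ft_force: [-0.1, 0.2, -1.7]
grip_width: 0.0155
```

```bash
python3 -m crank '[0,0,0,0,0,-0.0005,0,0,0,0,0,0,0,0]'
```

```text
time_s: 8.9
position: [0.5112, -0.1797, 0.0989]
tool_rot: [[0.887, -0.461, 0.0], [-0.461, -0.887, -0.0], [0.0, 0.0, -1.0]]
ft_force: [-0.1, -0.9, -0.8]
grip_width: 0.0155
```

```bash
python3 -m crank '[0,0,0,0,0,-0.0003,0,0,0,0,0,0,0,0]'
```

```text
time_s: 9.1
position: [0.5111, -0.1797, 0.0989]
tool_rot: [[0.887, -0.461, 0.0], [-0.461, -0.887, -0.0], [0.0, 0.0, -1.0]]
ft_force: [-2.0, -0.0, 3.4]
grip_width: 0.0154
```

Seated with about 5 N. Turning clockwise in moderate steps, watching the torque.

```bash
cat > o.py <<'E'
from h import *
s=observe();R=s["tool_rot"];print(s["time_s"],"yaw",np.degrees(np.arctan2(R[1,0],R[0,0])).round(2),s["position"].round(4),"F",s["ft_force"].round(1),"T",s["wrist_torque"].round(3),s["grip_width"].round(4))
E
python3 -m crank '[0,0,-0.02,0,0,0,0,0,0,-0.02,0,0,0,0,0,0,-0.02,0,0,0,0,0,0,-0.02,0,0,0,0,0,0,-0.02,0,0,0,0,0,0,-0.02,0,0,0,0,0,0,-0.02,0,0,0,0,0,0,-0.02,0,0,0,0,0,0,-0.02,0,0,0,0,0,0,-0.02,0,0,0,0]' >/dev/null; python3 o.py
```

```text
Traceback (most recent call last):
  File "o.py", line 2, in <module>
    s=observe();R=s["tool_rot"];print(s["time_s"],"yaw",np.degrees(np.arctan2(R[1,0],R[0,0])).round(2),s["position"].round(4),"F",s["ft_force"].round(1),"T",s["wrist_torque"].round(3),s["grip_width"].round(4))
                                                                                                                                                                                        ^^^^^^^^^^^^^^^^^^^^^
AttributeError: 'float' object has no attribute 'round'
```

```bash
python3 -m crank '[0,0,-0.025,0,0,0,0,0,0,-0.025,0,0,0,0,0,0,-0.025,0,0,0,0,0,0,-0.025,0,0,0,0,0,0,-0.025,0,0,0,0,0,0,-0.025,0,0,0,0,0,0,-0.025,0,0,0,0,0,0,-0.025,0,0,0,0,0,0,-0.025,0,0,0,0,0,0,-0.025,0,0,0,0]' >/dev/null; python3 o.py
```

```text
Traceback (most recent call last):
  File "o.py", line 2, in <module>
    s=observe();R=s["tool_rot"];print(s["time_s"],"yaw",np.degrees(np.arctan2(R[1,0],R[0,0])).round(2),s["position"].round(4),"F",s["ft_force"].round(1),"T",s["wrist_torque"].round(3),s["grip_width"].round(4))
                                                                                                                                                                                        ^^^^^^^^^^^^^^^^^^^^^
AttributeError: 'float' object has no attribute 'round'
```

```bash
sed -i 's/s\["grip_width"\].round(4)/s["grip_width"]/' o.py; python3 o.py
python3 - <<'E'
from h import *
d=snap("wrist","w5");cv2.imwrite("pics/w5.png",d["frame"][100:400,160:480,::-1])
E
```

```text
11.1 yaw -53.32 [ 0.5111 -0.1796  0.0989] F [-2.5  1.8  5.4] T [0.245 0.334 0.26 ] 0.015097690048046227
```

View pics/w5.png

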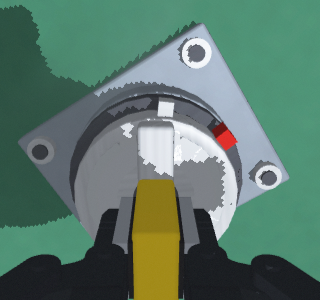

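The white lug is at (166,107) and the red post at (225,135) in the crop. The ring is turning, with Tz about 0.26.

```bash
python3 -m crank '[0,0,-0.025,0,0,0,0,0,0,-0.025,0,0,0,0,0,0,-0.025,0,0,0,0,0,0,-0.025,0,0,0,0,0,0,-0.025,0,0,0,0,0,0,-0.025,0,0,0,0,0,0,-0.025,0,0,0,0,0,0,-0.025,0,0,0,0]' >/dev/null; python3 o.py;  python3 - <<'E'
from h import *
d=pickle.load(open("w5.pkl","rb"))
for z in(.05,.06):
    a=[ray(d,p,z)[:2]-[.511,-.18] for p in[(326,207),(382,233)]];t=[np.degrees(np.arctan2(v[1],v[0])) for v in a];print(a,t,t[0]-t[1])
E
```

```text
11.95 yaw -64.78 [ 0.5113 -0.1799  0.0989] F [-0.8 -0.7  5.4] T [-0.038  0.176  0.247] 0.015259328516707181
[array([0.0354717, 0.0207861]), array([ 0.0415582 , -0.00956862])] [np.float64(30.369917216318324), np.float64(-12.966160514851301)] 43.336077731169624
[array([0.03710643, 0.02236699]), array([ 0.04285203, -0.00628759])] [np.float64(31.08070571332695), np.float64(-8.34733306112088)] 39.42803877444783
```

```bash
python3 -m crank '[0,0,-0.02,0,0,0,0,0,0,-0.02,0,0,0,0,0,0,-0.02,0,0,0,0,0,0,-0.02,0,0,0,0,0,0,-0.02,0,0,0,0,0,0,-0.02,0,0,0,0,0,0,-0.02,0,0,0,0]' >/dev/null; python3 o.py; python3 -m crank '[0,0,-0.01,0,0,0,0,0,0,-0.01,0,0,0,0,0,0,-0.01,0,0,0,0,0,0,-0.01,0,0,0,0]' >/dev/null; python3 o.py
```

```text
12.65 yaw -72.79 [ 0.5114 -0.1801  0.0989] F [-0.9 -0.9  4.6] T [-0.139  0.116  0.226] 0.015522986216641492
13.05 yaw -75.06 [ 0.5114 -0.1801  0.0989] F [-1.  -1.3  5.6] T [-0.128  0.151  0.231] 0.015427646359983133
```

```bash
cat >> o.py <<'E'
import sys
sys.exit(int(s["wrist_torque"][2]>0.36))
E
python3 -m crank '[0,0,-0.01,0,0,0,0,0,0,-0.01,0,0,0,0]' >/dev/null; python3 o.py && python3 -m crank '[0,0,-0.01,0,0,0,0,0,0,-0.01,0,0,0,0]' >/dev/null && python3 o.py && python3 -m crank '[0,0,-0.01,0,0,0,0]' >/dev/null && python3 o.py && python3 -m crank '[0,0,-0.01,0,0,0,0]' >/dev/null && python3 o.py && python3 -m crank '[0,0,-0.01,0,0,0,0]' >/dev/null && python3 o.py && python3 -m crank '[0,0,-0.01,0,0,0,0]' >/dev/null && python3 o.py && python3 -m crank '[0,0,-0.01,0,0,0,0]' >/dev/null && python3 o.py && python3 -m crank '[0,0,-0.01,0,0,0,0]' >/dev/null && python3 o.py
```

```text
13.25 yaw -76.21 [ 0.5114 -0.1802  0.0989] F [-1.1 -1.8  5.5] T [-0.259  0.121  0.227] 0.015648783584653696
13.45 yaw -77.35 [ 0.5114 -0.1802  0.0989] F [-0.9 -2.1  4.7] T [-0.268  0.099  0.251] 0.015401127363007423
13.55 yaw -77.92 [ 0.5114 -0.1802  0.0989] F [-0.5 -2.2  4.7] T [-0.352  0.112  0.215] 0.015165966252177396
13.65 yaw -78.5 [ 0.5114 -0.1802  0.0989] F [-1.5 -2.   4.9] T [-0.267  0.093  0.195] 0.01533733595042463
13.75 yaw -79.07 [ 0.5114 -0.1802  0.0989] F [-0.7 -1.7  6.2] T [-0.305  0.177  0.199] 0.015413685595140936
13.85 yaw -79.64 [ 0.5114 -0.1802  0.0989] F [-1.  -1.8  4.6] T [-0.348  0.094  0.187] 0.015300467600811683
13.95 yaw -80.21 [ 0.5114 -0.1802  0.0989] F [-1.  -2.5  5.5] T [-0.329  0.116  0.196] 0.015545992167972264
14.05 yaw -80.79 [ 0.5114 -0.1802  0.0989] F [-0.5 -2.8  4.6] T [-0.413  0.067  0.274] 0.015645297354599748
```

```bash
python3 -m crank '[0,0,-0.007,0,0,0,0]' >/dev/null; python3 o.py && python3 -m crank '[0,0,-0.007,0,0,0,0]' >/dev/null && python3 o.py && python3 -m crank '[0,0,-0.007,0,0,0,0]' >/dev/null && python3 o.py && python3 -m crank '[0,0,-0.007,0,0,0,0]' >/dev/null && python3 o.py && python3 -m crank '[0,0,-0.007,0,0,0,0]' >/dev/null && python3 o.py && python3 -m crank '[0,0,-0.007,0,0,0,0]' >/dev/null && python3 o.py && python3 -m crank '[0,0,-0.007,0,0,0,0]' >/dev/null && python3 o.py && python3 -m crank '[0,0,-0.007,0,0,0,0]' >/dev/null && python3 o.py && python3 -m crank '[0,0,-0.007,0,0,0,0]' >/dev/null && python3 o.py && python3 -m crank '[0,0,-0.007,0,0,0,0]' >/dev/null && python3 o.py
```

```text
14.15 yaw -81.19 [ 0.5114 -0.1803  0.0989] F [-1.3 -2.3  5.1] T [-0.381  0.128  0.207] 0.015316446043028717
14.25 yaw -81.58 [ 0.5115 -0.1803  0.0989] F [-0.8 -1.6  4.7] T [-0.428  0.143  0.221] 0.015399098718209311
14.35 yaw -81.98 [ 0.5114 -0.1803  0.0989] F [-0.5 -2.7  5.4] T [-0.339  0.077  0.228] 0.015449385212046812
14.45 yaw -82.38 [ 0.5115 -0.1803  0.0989] F [-0.9 -2.9  4.5] T [-0.431  0.194  0.24 ] 0.01546759332665768
14.55 yaw -82.79 [ 0.5115 -0.1803  0.0989] F [-1.5 -2.   5.3] T [-0.416  0.109  0.179] 0.015361186331923569
14.65 yaw -83.19 [ 0.5114 -0.1803  0.0989] F [-0.1 -2.3  5. ] T [-0.465  0.069  0.255] 0.015582823438830017
14.75 yaw -83.59 [ 0.5115 -0.1803  0.0989] F [-0.3 -2.9  4.8] T [-0.514  0.125  0.196] 0.015492492510292727
14.85 yaw -83.99 [ 0.5115 -0.1803  0.0989] F [-1.6 -3.1  5.1] T [-0.508  0.121  0.227] 0.015288066875180388
14.95 yaw -84.39 [ 0.5115 -0.1804  0.0989] F [-1.3 -2.1  4.9] T [-0.504  0.087  0.201] 0.015658712003687313
15.05 yaw -84.79 [ 0.5115 -0.1803  0.0989] F [-1.5 -2.1  5.1] T [-0.496  0.07   0.186] 0.015113897337640634
```

```bash
python3 -m crank '[0,0,-0.007,0,0,0,0,0,0,-0.007,0,0,0,0]' >/dev/null; python3 o.py && python3 -m crank '[0,0,-0.007,0,0,0,0]' >/dev/null && python3 o.py && python3 -m crank '[0,0,-0.007,0,0,0,0]' >/dev/null && python3 o.py && python3 -m crank '[0,0,-0.007,0,0,0,0]' >/dev/null && python3 o.py && python3 -m crank '[0,0,-0.007,0,0,0,0]' >/dev/null && python3 o.py && python3 -m crank '[0,0,-0.007,0,0,0,0]' >/dev/null && python3 o.py && python3 -m crank '[0,0,-0.007,0,0,0,0]' >/dev/null && python3 o.py && python3 -m crank '[0,0,-0.007,0,0,0,0]' >/dev/null && python3 o.py && python3 -m crank '[0,0,-0.007,0,0,0,0]' >/dev/null && python3 o.py && python3 -m crank '[0,0,-0.007,0,0,0,0]' >/dev/null && python3 o.py
python3 - <<'E'
from h import *
d=snap("wrist","w6");cv2.imwrite("pics/w6.png",cv2.resize(d["frame"][140:340,200:460,::-1],(780,600)))
E
```

```text
15.25 yaw -85.59 [ 0.5115 -0.1804  0.0989] F [-0.9 -3.2  4.3] T [-0.564  0.078  0.235] 0.01530544524001517
15.35 yaw -85.99 [ 0.5115 -0.1804  0.0989] F [-0.7 -2.8  5.3] T [-0.582  0.123  0.146] 0.01538588003664597
15.45 yaw -86.39 [ 0.5115 -0.1804  0.0989] F [-1.  -3.1  5.3] T [-0.625  0.122  0.196] 0.01507846481194822
15.55 yaw -86.79 [ 0.5115 -0.1804  0.0989] F [-0.4 -2.9  5.7] T [-0.61  0.1   0.22] 0.01516548282204516
15.65 yaw -87.19 [ 0.5115 -0.1804  0.0989] F [-0.4 -3.5  5.6] T [-0.648  0.087  0.227] 0.015096572666244907
15.75 yaw -87.59 [ 0.5115 -0.1804  0.0989] F [-0.5 -2.9  5.5] T [-0.563  0.054  0.372] 0.01528659487714878
```

View pics/w6.png

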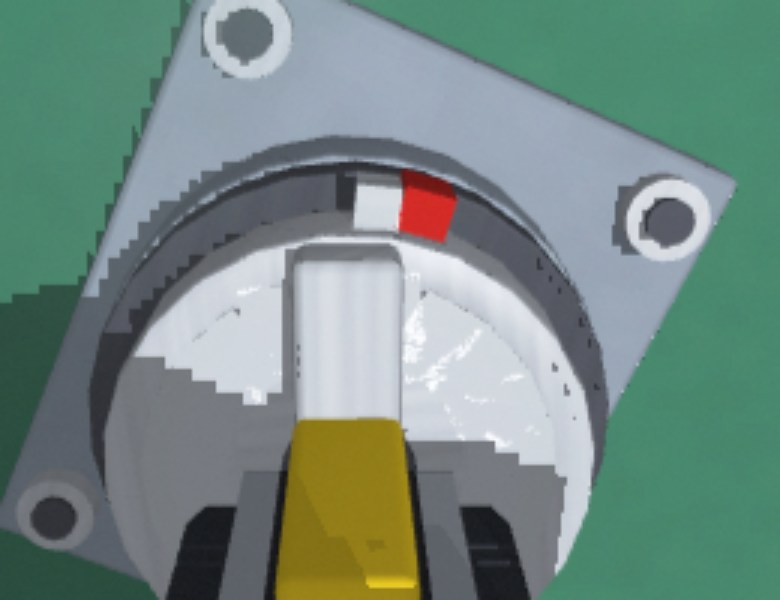

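The lug at (378,203) is flush with the red post at (425,205), and the torque jumped. One small confirming step, then unload.

```bash
python3 -m crank '[0,0,-0.004,0,0,0,0,0,0,0,0,0,0,0]' >/dev/null; python3 o.py; python3 -m crank '[0,0,0.01,0,0,0,0,0,0,0.01,0,0,0,0,0,0,0.01,0,0,0,0,0,0,0,0,0,0,0]' >/dev/null;python3 o.py
```

```text
16.0 yaw -87.79 [ 0.5115 -0.1804  0.0989] F [ 0.  -3.8  4.7] T [-0.569  0.132  0.446] 0.01531542417367308
16.4 yaw -86.11 [ 0.5115 -0.1802  0.0989] F [-0.6 -1.2  5.6] T [-0.393  0.076 -0.008] 0.015005774533761578
```

The stop is confirmed at 0.45 N m against 0.2 running, and the spanner is now unloaded. Lifting straight out.

```bash
python3 -m crank '[0,0,0,0,0,0.002,0,0,0,0,0,0,0.003,0,0,0,0,0,0,0.004,0,0,0,0,0,0,0.004,0,0,0,0,0,0,0.01,0,0,0,0,0,0,0.02,0,0,0,0,0,0,0.02,0,0,0,0,0,0,0,0]'>/dev/null; python3 o.py; python3 -m crank '[0,0,0.1068,0.0033,0.0226,0,0,0,0,0.1068,0.0033,0.0226,0,0,0,0,0.1068,0.0033,0.0226,0,0,0,0,0.1068,0.0033,0.0226,0,0,0,0,0.1068,0.0033,0.0226,0,0,0,0,0.1068,0.0033,0.0226,0,0,0,0,0.1068,0.0033,0.0226,0,0,0,0,0.1068,0.0033,0.0226,0,0,0,0,0.1068,0.0033,0.0226,0,0,0,0,0.1068,0.0033,0.0226,0,0,0,0,0.1068,0.0033,0.0226,0,0,0,0,0.1068,0.0033,0.0226,0,0,0,0,0.1068,0.0033,0.0226,0,0,0,0,0.1068,0.0033,0.0226,0,0,0,0,0.1068,0.0033,0.0226,0,0,0,0,0.1068,0.0033,0.0226,0,0,0,0,0,0,0,0,0,0,0,0,0,0,0,0]'>/dev/null; python3 o.py
python3 - <<'E'
from h import *
d=snap("wrist","w7");cv2.imwrite("pics/w7.png",cv2.resize(d["frame"][110:410,190:450,::-1],(520,600)))
s=observe();R,t=s["tool_rot"],s["position"]
for P in[(8,38,12),(-8,38,12),(8,38,0)]:P=np.array(P)/1e3;print(proj(d,t+R@[P[0],-P[1],.0349-P[2]]).round(1))
c=np.array([.5652,.1808]);a=np.radians(10.5);u=np.array([-np.sin(a),np.cos(a)])
for r in(.033,.05):print(proj(d,np.append(c+r*u,.028)).round(1))
E
```

```text
17.2 yaw -86.05 [ 0.512  -0.1799  0.1644] F [-0.2 -0.7 -3. ] T [-0.002 -0.015  0.023] 0.0151989487499127
19.0 yaw 11.83 [0.5634 0.1821 0.1607] F [-0.6 -0.7 -3. ] T [-0.039 -0.    -0.018] 0.0152422988150129
[332.8 227.2]
[295.  227.2]
[331.7 220. ]
[318.  193.1]
[318.6 168.8]
```

View pics/w7.png

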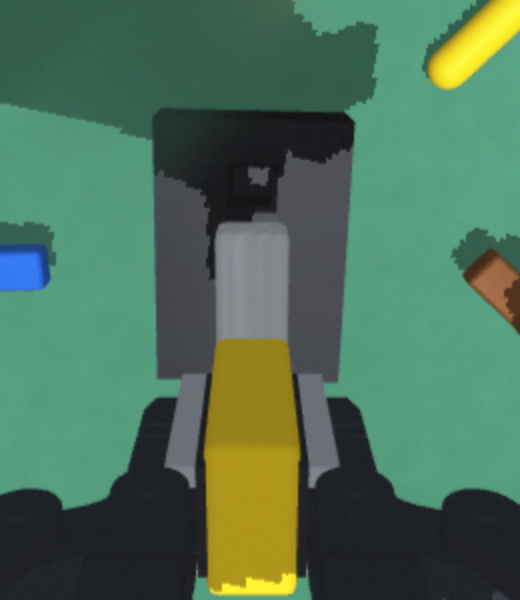

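The spanner is over the stand. The visible hole's centre at (254,187) in the crop is within 1 mm of the bar line. Lowering it with a tiny correction.

```bash
python3 -m crank '[0,0,0,0.001,-0.0005,-0.02,0,0,0,0,0,0,-0.025,0,0,0,0,0,0,-0.025,0,0,0,0,0,0,-0.01,0,0,0,0,0,0,-0.003,0,0,0,0,0,0,-0.003,0,0,0,0,0,0,-0.003,0,0,0,0,0,0,0,0]'>/dev/null; python3 o.py
```

```text
19.85 yaw 11.84 [0.5651 0.1814 0.073 ] F [ 0.1  0.9 -3. ] T [-0.015 -0.006 -0.018] 0.014724134895104215
```

```bash
python3 -m crank '[0,0,0,0,0,-0.002,0,0,0,0,0,0,-0.002,0,0,0,0,0,0,0,0]'>/dev/null; python3 o.py
```

```text
20.15 yaw 11.85 [0.5648 0.1814 0.0684] F [ 0.7 -0.6 -2.8] T [-0.005  0.024  0.005] 0.015184419493966178
```

```bash
python3 -m crank '[0,0,0,0,0,-0.002,0,0,0,0,0,0,-0.002,0,0,0,0,0,0,-0.0005,0,0,0,0,0,0,0,0]'>/dev/null; python3 o.py; python3 -m crank '[0,0,0,0,0,-0.0005,0,0,0,0,0,0,0,0]'>/dev/null; python3 o.py;python3 -m crank '[0,0,0,0,0,-0.0004,0,0,0,0,0,0,0,0]'>/dev/null; python3 o.py
```

```text
20.55 yaw 11.85 [0.5648 0.1814 0.0639] F [ 0.1  0.5 -2.2] T [-0.042 -0.023  0.058] 0.0154030833912855
20.75 yaw 11.84 [0.5649 0.1814 0.0635] F [ 0.3  0.5 -2.2] T [-0.033  0.005  0.019] 0.015069977561710916
20.95 yaw 11.85 [0.5649 0.1814 0.0631] F [-1.6 -0.2 -2.5] T [0.049 0.03  0.029] 0.015119207879232202
```

```bash
python3 -m crank '[0,0,0,0,0,-0.0004,0,0,0,0,0,0,0,0]'>/dev/null; python3 o.py;python3 -m crank '[0,0,0,0,0,-0.0004,0,0,0,0,0,0,0,0]'>/dev/null; python3 o.py
```

```text
21.15 yaw 11.85 [0.5649 0.1814 0.0629] F [-0.9 -0.5  0.5] T [-0.007  0.14   0.054] 0.015590367278676907
21.35 yaw 11.85 [0.565  0.1814 0.0629] F [-1.6 -1.7  4.7] T [-0.088  0.482  0.036] 0.01526582855456985
```

Seated at the same height as at the pick (0.0629). Releasing to a partial opening, then retreating upward.

```bash
python3 -m crank '[0,0,0,0,0,0,45,0,0,0,0,0,0,45,0,0,0,0,0,0,45,0,0,0,0,0,0,45,0,0,0,0,0,0,45,0,0,0,0,0,0,45]'; python3 -m crank '[0,0,0,0,0,0.01,45,0,0,0,0,0,0.02,45,0,0,0,0,0,0.03,45,0,0,0,-0.014,-0.01,0.04,45,0,0,0,-0.014,-0.01,0.04,45,0,0,0,-0.014,-0.01,0.04,45,0,0,0,0,0,0,45,0,0,0,0,0,0,45]'
python3 - <<'E'
from h import *
d=snap("wrist","w8");e=snap("top","t8")
a=cv2.resize(d["frame"][110:410,190:490],(400,400));b=cv2.resize(e["frame"][213:303,348:438],(400,400),interpolation=cv2.INTER_CUBIC)
cv2.imwrite("pics/w8.png",np.hstack([a,b])[:,:,::-1])
h=cv2.cvtColor(d["frame"],cv2.COLOR_RGB2HSV);c=h[110:300,300:430];m=(c[...,0]>20)&(c[...,0]<32)&(c[...,1]>150)&(c[...,2]>200)
r=cv2.minAreaRect(big(m));q=np.array([ray(d,p,.086) for p in cv2.boxPoints(r)+[300,110]]);print(q.mean(0),np.linalg.norm(q[1]-q[0]),np.linalg.norm(q[2]-q[1]))
E
```

```text
time_s: 21.95
position: [0.5649, 0.1814, 0.0623]
tool_rot: [[0.979, 0.205, -0.0], [0.205, -0.979, 0.0], [-0.0, -0.0, -1.0]]
ft_force: [-0.4, 1.0, 0.2]
grip_width: 0.0383
time_s: 22.75
position: [0.5229, 0.1513, 0.2436]
tool_rot: [[0.979, 0.205, 0.003], [0.205, -0.979, 0.0], [0.003, 0.0, -1.0]]
ft_force: [0.1, 0.2, -0.4]
grip_width: 0.0387
[0.56565995 0.18155179 0.086     ] 0.02909117824285521 0.014920814495275964
```

View pics/w8.png

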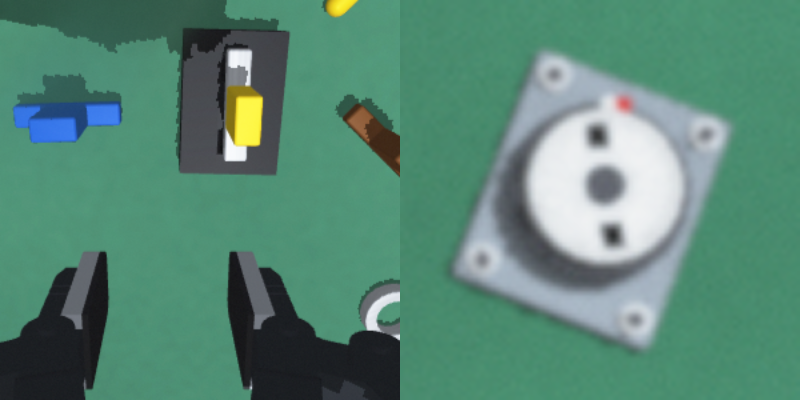

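The spanner is upright and flat in its stand at (240,105), and the ring's lug touches the red post at (617,103). The gripper is clear, so I'm handing in.

```bash
python3 -c "
from rig import *
print(close_job())"
```

```text
the job is handed in; nothing more can be done
None
```

The job is done and handed in after about 23 s of robot time. I seated the spanner fully in the ring with about 5 N and turned the ring about 56° clockwise until the lug met the red post. At the stop the torque rose to 0.45 N m, against about 0.2 N m while turning. I then eased off, lifted the spanner out and put it back in its stand.

- **Stand:** the spanner went down to the same height as at the pick-up (0.0629 m), and its grip top is within about 2 mm of where it started.
- **Ring:** the last top view shows the lug against the post.
- **Forces:** the wrist force stayed under about 7 N in all my readings.
- **Other items:** I never went near them. They looked undisturbed in the last pictures, but I did not measure each one.
- **Small disagreement:** before lowering, the spanner had turned about 1° in the grip, which was well within the stand's clearance. No check failed.

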